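Pack the spare-knob drawer and shut it

TASK

Stand the loose knob from the bench in the open drawer with the other two, then take the straightedge by its red grip and push all three knobs with it into one row against the drawer's left wall, never touching the two knobs that were already in the drawer with the robot itself. Leave the straightedge standing in the drawer against the row, parallel to the left wall, to keep the knobs in place. Then push the drawer home until it snaps into its catch, and leave the other things on the bench where they are.

Things in the scene. Friction and masses are not known exactly. Their poses are not given: they have to be found in the camera images.
- drawer_floor (a point): Centre of the drawer's inner floor (top surface, about 12 mm above the bench); moves with the drawer. x = closing direction, y = towards the drawer's left wall, z up. Inside: left and right walls at y = +105 and -105 mm, front and back at x = -87.5 and +87.5. Side and back walls 5 mm thick, tops 28 mm above this floor; blue front 10 mm thick, 250 mm wide, top 60 mm above it.
- drawer_lip (a point): Middle of the front face of the aluminium finger lip on the drawer's blue front: 90 mm wide (y), 10 mm high, standing out 12 mm from the front, 62 mm above the bench; the foremost part of the drawer and a good place to push. Axes as drawer_floor.
- drawer (a joint): Opening of the drawer in m; 0 = home, about 0.17 at the start, 0.18 at most. It runs with about 1 N; a spring-roller catch resists from 13 mm with about 5 N more, and past about 5 mm it pulls the drawer home to 0.
- cabinet: Fixed low grey cabinet that holds the drawer, 220 x 250 x 92 mm; origin at the centre of its underside, on the bench; x points to its back, y to its left. Its front face is at x = -110 mm; at the start the inside of the drawer is almost wholly in front of it. A solder reel 40 mm high stands on it at the back right.
- bar_grip (a point): Straightedge: centre of its upright red grip plate, 52 mm above its underside. Aluminium bar 150 mm long (x), 24 mm wide (y), 20 mm high; on its middle the red plate, 50 mm along x, 12 mm thick along y, top 66 mm above the underside. Both long faces are alike; it stands by itself; about 160 g. Starts on the bench left or right of the drawer.
- bar: The same straightedge; origin at the centre of its underside.
- knob_a_mid (a point): Centre of a black round instrument knob, 35 mm across, 18 mm high, 20 g, standing on its flat wide base in the front part of the drawer; the point lies 9 mm above its underside.
- knob_b_mid (a point): Centre of a second such knob, standing in the back part of the drawer. There is a gap of at least 60 mm between the first two, midway along the drawer (about x = 0 of drawer_floor).
- knob_c_mid (a point): Centre of the third such knob, loose on the bench on the other side of the drawer from the straightedge.
- knob_a: The first knob; origin at the centre of its underside.
- knob_b: The second knob; origin as above.
- knob_c: The third knob; origin as above.
- meter: Bystander: red clamp meter, 192 x 74 x 39 mm, lying to the right of the cabinet.
- driver: Bystander: red screwdriver, 201 mm long, 30 mm thick, lying at the left.
- strip: Bystander: white screw terminal strip, 16 x 90 x 14 mm, lying at the right.
- plug: Bystander: black mains plug, 37 x 74 x 37 mm, lying on the left; not a knob.
- cutter: Bystander: side cutter with teal handles, 62 x 159 x 12 mm, lying at the right near the bench's edge.
There are look-alikes about, which are no part of the job. What is shaped like the bar but orange or pink is not meant.

How it is judged (in metres and radians):
On the way, in this order (a step that is already met when the one before it is completed fails the run):
1. the third knob stands released on the drawer's floor (x of knob_c_mid in the frame of drawer_floor between -0.075 and 0.075 m and y of knob_c_mid in the frame of drawer_floor between -0.095 and 0.095 m and z of knob_c_mid in the frame of drawer_floor between 0.004 and 0.014 m and angle between knob_c_mid's own z axis and vertical below 0.15 rad and contact force between the fingers and knob_c below 0.2 N), for 0.2 s.
2. the three knobs stand along the drawer's left wall (within 10 mm) and the straightedge stands released beside them on the floor, parallel to that wall, with the drawer still open (y of each of knob_a_mid, knob_b_mid, knob_c_mid in the frame of drawer_floor above 0.0775 m and z of knob_a_mid in the frame of drawer_floor between 0.004 and 0.014 m and angle between each of knob_a_mid, knob_b_mid, knob_c_mid's own z axis and vertical below 0.15 rad and z of knob_b_mid in the frame of drawer_floor between 0.004 and 0.014 m and z of knob_c_mid in the frame of drawer_floor between 0.004 and 0.014 m and y of bar_grip in the frame of drawer_floor between 0.04 and 0.067 m and z of bar_grip in the frame of drawer_floor between 0.046 and 0.058 m and angle between bar_grip's own z axis and vertical below 0.1 rad and angle between the x axis of bar_grip and the x axis of drawer_floor, either way round below 0.15 rad and contact force between the fingers and bar below 0.2 N and value of joint drawer above 0.1 m), for 0.2 s.
3. the drawer has snapped home in its catch (value of joint drawer below 0.003 m), for 0.2 s.
At the end, for the whole second after the job is handed in: Drawer home (opening under 3 mm); in it the three knobs stand on the floor, each edge within 10 mm of the left wall, and the straightedge stands beside them, parallel to that wall within 8 degrees, its centre 38 to 65 mm from it, released and at rest (y of each of knob_a_mid, knob_b_mid, knob_c_mid in the frame of drawer_floor above 0.0775 m and z of knob_a_mid in the frame of drawer_floor between 0.004 and 0.014 m and angle between each of knob_a_mid, knob_b_mid, knob_c_mid's own z axis and vertical below 0.15 rad and z of knob_b_mid in the frame of drawer_floor between 0.004 and 0.014 m and z of knob_c_mid in the frame of drawer_floor between 0.004 and 0.014 m and y of bar_grip in the frame of drawer_floor between 0.04 and 0.067 m and z of bar_grip in the frame of drawer_floor between 0.046 and 0.058 m and angle between bar_grip's own z axis and vertical below 0.1 rad and angle between the x axis of bar_grip and the x axis of drawer_floor, either way round below 0.15 rad and contact force between the fingers and bar below 0.2 N and value of joint drawer below 0.003 m and linear speed of bar below 0.02 m/s); the robot touches nothing.
It fails at once if the robot touches either of the two knobs that were in the drawer (they are moved with the straightedge only) (contact force between any of the arm, the fingers and knob_a above 0.5 N or contact force between any of the arm, the fingers and knob_b above 0.5 N).
It fails at once if a bystander is shifted by more than 30 mm (distance of any of meter, driver, strip, plug, cutter from where it was at the start of the episode above 0.03 m).
It also fails if it takes over 72 s, if anything falls off the work surface, if the arm or the gripper's body presses on something with over 40 N, if the wrist force passes 120 N, or if a joint passes its speed limit or range.

ROBOT

A 6-joint arm with a two-finger parallel gripper is mounted at the origin on a cart in front of the work surface, level with it; the furniture and walls round the work are solid. World frame = base frame: x ahead of the robot, y to its left, z up, the work surface at z = 0. Lengths are in mm, angles in rad, forces in N, time in s.
With the tool pointing down it reaches from about 350 to 950 mm from the base axis. Payload 17.4 kg.
Tool frame: the origin (TCP) lies on the centre line of the jaws, within the pads' length; the fingertips stand 11 mm ahead of it and the grasp point (between the pads) lies 8 mm behind it (finger_overhang is the distance from the TCP to the fingertips, in mm); z points along the fingers, x is the direction in which the jaws open and shut, and the axes are right-handed (so a half turn about z gives the same grasp; the last joint's range is limited). The gripper opens to 93 mm and grips with 3 to 60 N. Pads are 15 mm wide; open, the fingers measure 128 mm over their backs; the gripper's body (75 mm by 188 mm) begins 65 mm behind the grasp point.
Start: joints at [1.234, 0.116, 1.442, -0, 1.584, -0.038], TCP at [198.71, 645.094, 198.246] pointing down, gripper open.
Joint ranges: [-2.83, 2.83], [-0.83, 2.19], [0.07, 2.5], [-1.14, 4.28], [0.01, 3], [-2.97, 2.97]. Speed limits (rad/s): [1.89, 1.89, 2.22, 3.14, 3.14, 3.14].

INTERFACE

Orientations are given as a rotation vector (axis times angle).
In Python, from workcell import * gives the robot as it stands.
- The arm moves only by the tool arm_command, never from a script. Its argument "targets" is a list of rows, each a list of 7 numbers: the opening, from -1 (shut) to 1 (fully open), then the shift along the tool's x, y, z in m, then the turn, a rotation vector about the tool's x, y, z in rad. A call has 1 to 12 rows; each row shifts and turns the commanded pose from where the row before left it, along the tool's axes as they then stand; what a row does not reach is not made up. A row lasts 1/10 s, in which the tool goes at most 50 mm and 8.59 degrees, less where a joint would pass 70% of its speed; a pose out of reach is approached as far as the arm can. A call is refused whole if a number of a shift passes 0.05 or a number of a turn 0.15, either way. A call with a gripper value outside its range is refused whole. The fingers move at their own pace and stop on an object; the grip force is fixed at half the most. Time passes only in rows, so rows that do not move let the fingers close. It gives the time, the measured TCP pose, the force and the opening at its end, in the units of the state.
- get_obs(): the state, without advancing time (a new reading comes with each control period).
- snapshot(name): name is "scene" or "top" or "wrist"; returns the picture (480x640x3 uint8, red, green, blue); there is no depth.
- camera_params(name): a dict with "K" (3x3 intrinsics, pixels), "position" and "orientation" of the camera in the world. Camera axes: x right, y down, z forward; pixel columns grow to the right and rows downward; lengths in mm; the calibration is good to about 2 mm. A picture is of the moment at which its call begins: read the wrist's pose just before it. camera_params takes no time and is no camera call; for the wrist camera it gives the pose at the moment of the call.
- sign_off(): hands the job in, once; it reports no verdict.
The state is a dict: "time": time; "joint_pos": joint angles; "qvel": joint speeds; "joint_efforts": joint torques, N m; "ee_pos": TCP position; "tool_rot": TCP orientation; "wrist_force": force on the tool from outside, world axes, zero at the start; "wrist_torque": the same for the moment, N m; "width": opening from 0.0 (shut) to 1.0 (fully open).
Only numpy, scipy, OpenCV 4.12 (cv2) and the standard library are available. Lean on these libraries where they do the work, as an engineer would, in place of code of your own. Each camera call takes 0.05 s, during which the arm holds its last target. There are 200 camera calls.

## Working session

There is one attempt and no reset: what is moved stays moved. The work goes in short steps, Python scripts to look and compute and a tool call to move; the robot and the scene stay as the last step left them, time stands still between calls to the robot, and variables do not carry over. Pictures are saved under pics/ and viewed, about 8 in all and at most 12, crops included, and the job is handed in when it is done.

Besides the shell and the picture viewer there is one more tool, called after "Emit:" as name([rows], argument=value, ...), one row to a line, values as JSON. arm_command: Moves the arm, as the interface text tells. Its arguments: {"type":"object","properties":{"targets":{"type":"array"}},"required":["targets"]}

```bash
mkdir -p pics; ls
python3 - <<'E'
from workcell import *
import cv2
print(get_obs())
for n in ["top","scene"]:
    im=snapshot(n); cv2.imwrite(f"pics/{n}0.png",im[:,:,::-1]); print(n,camera_params(n))
E
```

```text
pics
{'time': 0.0, 'joint_pos': array([ 1.23416947e+00,  1.16457816e-01,  1.44225670e+00,  1.61353531e-06,
        1.58397358e+00, -3.78202260e-02]), 'qvel': array([ 0.00169904,  0.00026672, -0.0007955 , -0.0020138 ,  0.00059967,
       -0.00082483]), 'joint_efforts': array([-4.65364355e-03, -7.21261525e+01, -6.22607589e+01,  7.76989362e-02,
        2.38144171e-02, -1.41585924e-04]), 'ee_pos': array([198.65526285, 644.87669536, 197.52949999]), 'tool_rot': array([ 2.52685668e+00,  1.86567159e+00, -1.42307872e-03]), 'wrist_force': array([ 0.82826882, -0.28912982,  0.11690307]), 'wrist_torque': array([-0.01328331, -0.00750947, -0.03936263]), 'width': 0.9988195925232899}
top {'K': array([[530.62452413,   0.        , 319.17132682],
       [  0.        , 530.62452413, 239.503503  ],
       [  0.        ,   0.        ,   1.        ]]), 'position': array([ 287.37792855,   -8.94871385, 1535.01756961]), 'orientation': array([-2.11527208,  2.169042  , -0.17224255])}
scene {'K': array([[444.99256932,   0.        , 312.38099257],
       [  0.        , 444.99256932, 237.14724953],
       [  0.        ,   0.        ,   1.        ]]), 'position': array([-359.63768256,  -70.21747023, 1322.86255964]), 'orientation': array([-1.94312047,  1.76934943, -0.59026603])}
```

View pics/top0.png

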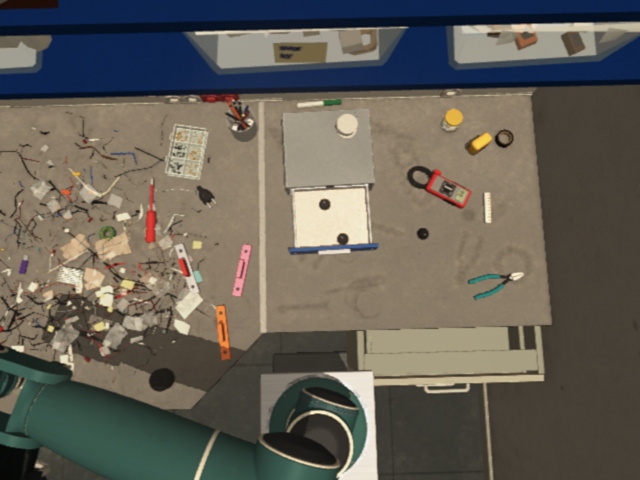

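View pics/scene0.png

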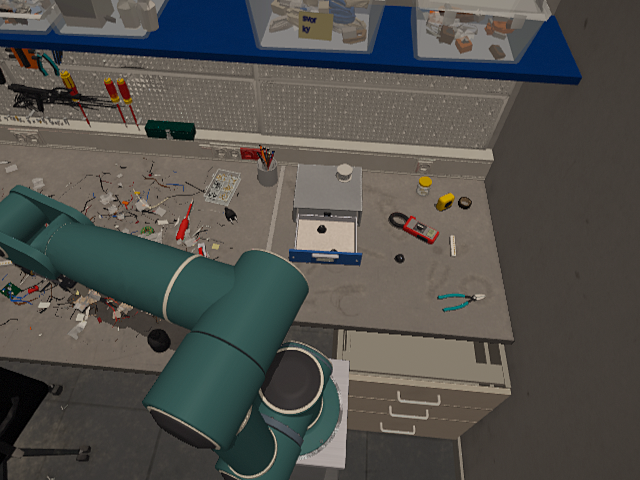

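Candidates for the knob to fetch: a round black one at top (423,233), the mains plug at (205,195), a black ring at (504,138) and a large black disc at (162,379). I choose (423,233).
Candidates for the bar: silver with a red plate (187,265), pink (242,270) and orange (223,332). I choose the silver one. The knobs already in the drawer are at (325,204) and (343,239).

```bash
cat > h.py <<'E'
from workcell import *
import cv2, numpy as np
from scipy.spatial.transform import Rotation as R
def ray(c,px,z):
    "pixels -> world points on plane z"
    px=np.atleast_2d(np.float64(px)); d=np.c_[px,np.ones(len(px))]@np.linalg.inv(c["K"]).T
    d=d@R.from_rotvec(c["orientation"]).as_matrix().T; p=c["position"]
    return p+d*((z-p[2])/d[:,2])[:,None]
def proj(c,P):
    q=(np.atleast_2d(P)-c["position"])@R.from_rotvec(c["orientation"]).as_matrix(); q=q@c["K"].T
    return q[:,:2]/q[:,2:]
def blobs(m,mn=20):
    n,l,s,c=cv2.connectedComponentsWithStats(m.astype(np.uint8)); 
    return [(c[i].round(1).tolist(),s[i].tolist(),l==i) for i in range(1,n) if s[i][4]>=mn]
def shot(n,f=None):
    c=camera_params(n); im=snapshot(n)
    if f: cv2.imwrite(f"pics/{f}.png",im[:,:,::-1])
    return c,im
E
python3 - <<'E'
from h import *
c=camera_params("top"); im=cv2.imread("pics/top0.png")[:,:,::-1].astype(int)
r,g,b=im[...,0],im[...,1],im[...,2]
np.set_printoptions(precision=1,suppress=True)
dark=im.max(2)<60
for p,s,m in blobs(dark,15):
    if 280<p[0]<520 and 100<p[1]<330: print("dark",p,s,ray(c,p,21)[0],ray(c,p,9)[0])
blue=(b>90)&(b>r+50)
for p,s,m in blobs(blue,50):
    if p[1]>200:
        ys,xs=np.nonzero(m); bx=cv2.boxPoints(cv2.minAreaRect(np.c_[xs,ys].astype(np.float32))); print("blue",p,s,bx,"\n",ray(c,bx,72))
# drawer interior
wh=(im.min(2)>190)
for p,s,m in blobs(wh,500):
    if 280<p[0]<380 and 150<p[1]<260:
        ys,xs=np.nonzero(m); bx=cv2.boxPoints(cv2.minAreaRect(np.c_[xs,ys].astype(np.float32))); print("white",p,s,bx,"\n",ray(c,bx,40))
red=(r>140)&(g<70)&(b<80)
for p,s,m in blobs(red,10):
    if 170<p[0]<270 and 230<p[1]<300:
        ys,xs=np.nonzero(m); bx=cv2.boxPoints(cv2.minAreaRect(np.c_[xs,ys].astype(np.float32)));print("red",p,s,ray(c,p,60),"\n",ray(c,bx,66))
A=im[225:305,150:270]; B=im[170:260,275:445]
A=cv2.resize(A.astype(np.uint8),None,fx=4,fy=4,interpolation=2);B=cv2.resize(B.astype(np.uint8),None,fx=4,fy=4*80/90,interpolation=2)
cv2.imwrite("pics/crop1.png",cv2.resize(np.hstack([A,B]),(800,221))[:,:,::-1])
print(proj(c,[[198,645,190]]))
E
```

```text
dark [500.8, 142.3] [495, 134, 17, 14, 70] [ 804.6 -566.8   21. ] [ 808.7 -571.2    9. ]
dark [418.3, 176.1] [408, 167, 25, 22, 201] [ 707.  -315.5   21. ] [ 710.3 -317.9    9. ]
dark [445.8, 190.2] [443, 187, 7, 6, 21] [ 662.4 -393.9   21. ] [ 665.4 -396.9    9. ]
dark [449.4, 202.0] [443, 199, 13, 7, 24] [ 626.7 -402.2   21. ] [ 629.4 -405.3    9. ]
dark [323.4, 205.8] [320, 202, 9, 7, 20] [624.5 -33.7  21. ] [627.2 -33.9   9. ]
dark [422.2, 233.4] [417, 229, 11, 10, 84] [ 535.7 -317.5   21. ] [ 537.7 -319.9    9. ]
dark [342.8, 239.8] [338, 234, 9, 10, 36] [522.7 -87.1  21. ] [524.6 -87.7   9. ]
dark [505.1, 278.3] [501, 275, 9, 9, 31] [ 399.9 -547.3   21. ] [ 400.7 -551.5    9. ]
blue [334.6, 247.2] [290, 244, 88, 8, 222] [[289.9 248.3]
 [377.  243.4]
 [377.1 246.1]
 [290.  251.1]] 
 [[ 494.4   63.7   72. ]
 [ 502.2 -179.4   72. ]
 [ 494.5 -179.5   72. ]
 [ 486.8   63.4   72. ]]
blue [484.3, 277.7] [470, 275, 30, 8, 83] [[469.3 278.5]
 [498.3 272.7]
 [499.2 276.8]
 [470.1 282.6]] 
 [[ 397.9 -430.2   72. ]
 [ 411.9 -511.7   72. ]
 [ 400.7 -513.    72. ]
 [ 386.7 -431.6   72. ]]
blue [489.2, 292.2] [476, 285, 27, 14, 81] [[475.2 296.3]
 [501.7 284.2]
 [503.3 287.9]
 [476.9 300. ]] 
 [[ 348.8 -443.    72. ]
 [ 379.9 -518.3   72. ]
 [ 369.7 -522.1   72. ]
 [ 338.6 -446.9   72. ]]
white [330.2, 216.9] [294, 189, 73, 57, 3408] [[292.4 192.2]
 [363.9 188.6]
 [366.6 242.3]
 [295.1 245.9]] 
 [[ 662.7   55.1   40. ]
 [ 668.3 -152.1   40. ]
 [ 510.8 -153.7   40. ]
 [ 505.6   50.2   40. ]]
red [183.1, 266.9] [179, 259, 9, 17, 58] [[451.3 362.8  60. ]] 
 [[470.6 373.9  66. ]
 [473.7 365.   66. ]
 [430.3 348.8  66. ]
 [427.2 357.7  66. ]]
[[ 54.  366.3]]
```

View pics/crop1.png

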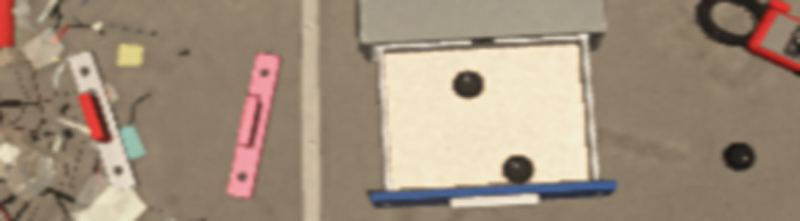

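The crop confirms both: a silver bar with a red plate, and the loose knob at the right (about x 537, y -319 mm). The drawer's yaw is about 0.03, so I'll turn the tool to line up with it and go above knob C.

Emit:
arm_command([
  [1,0,0,0,0,0,-0.11],
  [1,0,0,0,0,0,-0.11],
  [1,0,0,0,0,0,-0.11],
  [1,-0.046,0.015,0,0,0,0],
  [1,-0.046,0.015,0,0,0,0],
  [1,-0.046,0.015,0,0,0,0],
  [1,-0.046,0.015,0,0,0,0],
  [1,-0.046,0.015,0,0,0,0],
  [1,-0.046,0.015,0,0,0,0],
  [1,-0.046,0.015,0,0,0,0],
  [1,-0.046,0.015,0,0,0,0],
  [1,-0.046,0.015,0,0,0,0],
])

```text
time: 1.3
ee_pos: [346.6, 233.7, 198.1]
tool_rot: [2.186, 2.256, 0.0]
wrist_force: [1.7, 0.6, 1.6]
width: 1.0
```

Emit:
arm_command([
  [1,-0.046,0.015,0,0,0,0],
  [1,-0.046,0.015,0,0,0,0],
  [1,-0.046,0.015,0,0,0,0],
  [1,-0.046,0.015,0,0,0,0],
  [1,-0.046,0.015,0,0,0,0],
  [1,-0.046,0.015,0,0,0,0],
  [1,-0.046,0.015,0,0,0,0],
  [1,-0.046,0.015,0,0,0,0],
  [1,-0.046,0.015,0,0,0,0],
  [1,-0.046,0.015,0,0,0,0],
  [1,-0.046,0.015,0,0,0,0],
  [1,-0.046,0.015,0,0,0,0],
])

```text
time: 2.5
ee_pos: [543.9, -312.7, 197.8]
tool_rot: [-2.187, -2.255, 0.0]
wrist_force: [1.0, 0.3, -0.3]
width: 0.997
```

Run:
```python
from h import *
np.set_printoptions(precision=2,suppress=True)
o=get_obs(); print(o["time"],o["ee_pos"],R.from_rotvec(o["tool_rot"]).as_matrix())
c,im=shot("wrist","w1"); print(c["position"])
for p,s,m in blobs(im.max(2)<60,80): print(p,s,ray(c,p,14)[0])
```

```text
2.5 [ 543.91 -312.7   197.83] [[-0.03  1.   -0.  ]
 [ 1.    0.03  0.  ]
 [ 0.   -0.   -1.  ]]
[ 462.37 -315.79  384.8 ]
[40.8, 33.9] [27, 17, 30, 33, 229] [ 401.67 -551.51   14.  ]
[554.6, 197.3] [537, 181, 38, 34, 884] [527.66 -86.05  14.  ]
[307.5, 200.2] [291, 184, 33, 33, 709] [ 537.85 -321.63   14.  ]
[224.2, 285.6] [205, 274, 39, 24, 363] [ 629.28 -404.69   14.  ]
[582.2, 298.8] [565, 285, 36, 30, 726] [632.46 -35.02  14.  ]
[302.8, 389.7] [0, 291, 640, 189, 26467] [ 753.35 -321.52   14.  ]
[233.3, 323.3] [221, 316, 23, 18, 199] [ 672.34 -396.72   14.  ]
```

View pics/w1.png

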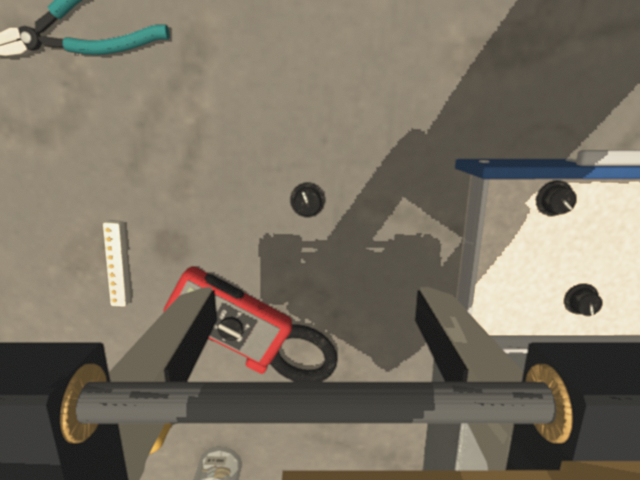

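The wrist view shows knob C at (307,200), which is (538,-321) mm. Knobs A and B are in the drawer at (555,197) and (582,299). I'll descend on C and grip it.

Emit:
arm_command([
  [1,-0.008,-0.007,0.046,0,0,0],
  [1,0,0,0.046,0,0,0],
  [1,0,0,0.046,0,0,0],
  [1,0,0,0.036,0,0,0],
  [1,0,0,0.01,0,0,0],
  [-1,0,0,0,0,0,0],
  [-1,0,0,0,0,0,0],
  [-1,0,0,0,0,0,0],
  [-1,0,0,0,0,0,0],
  [-1,0,0,0,0,0,0],
  [-1,0,0,0,0,0,0],
])

```text
time: 3.65
ee_pos: [537.1, -318.9, 14.8]
tool_rot: [2.186, 2.255, 0.0]
wrist_force: [0.3, 0.1, -0.1]
width: 0.532
```

Run:
```python
from h import *
np.set_printoptions(precision=1,suppress=True)
# drawer frame from the top picture (z=72 blue top edge, fit on first picture) and wrist picture w1
c=camera_params("top"); im=cv2.imread("pics/top0.png")[:,:,::-1].astype(int)
for n in ("top","scene"):
  c=camera_params(n); im=cv2.imread(f"pics/{n}0.png")[:,:,::-1].astype(int)
  r,g,b=im[...,0],im[...,1],im[...,2]
  blue=(b>70)&(b>r+40)&(g<b-25)
  for p,s,m in blobs(blue,100):
    if 280<p[0]<390 and 200<p[1]<270:
        ys,xs=np.nonzero(m); o=[]
        for col in np.unique(xs): o.append((col,ys[xs==col].min()-.5))   # far top edge of the front, z=72
        P=ray(c,o,72)[5:-5]; k=np.polyfit(P[:,1],P[:,0],1); e=ray(c,[o[0],o[-1]],72)
        print(n,"far edge slope",k, "ends",e)
# white floor region sides in the top picture
```

```text
top far edge slope [ -0.  496.7] ends [[ 494.    63.3   72. ]
 [ 502.  -179.5   72. ]]
scene far edge slope [ -0.  489.9] ends [[ 488.7   64.8   72. ]
 [ 496.5 -180.    72. ]]
```

Emit:
arm_command([
  [-1,0,0,0,0,0,0],
  [-1,0,0,0,0,0,0],
  [-1,0,0,0,0,0,0],
  [-1,0,0,0,0,0,0],
  [-1,0,0,-0.03,0,0,0],
  [-1,0,0,-0.05,0,0,0],
  [-1,0,0,-0.05,0,0,0],
  [-1,0.043,0.007,0,0,0,0],
  [-1,0.043,0.008,0,0,0,0],
  [-1,0.043,0.008,0,0,0,0],
  [-1,0.043,0.008,0,0,0,0],
  [-1,0.043,0.008,0,0,0,0],
])

```text
time: 4.85
ee_pos: [569.2, -101.0, 144.4]
tool_rot: [2.187, 2.255, 0.0]
wrist_force: [0.8, -0.7, -0.1]
width: 0.002
```

Emit:
arm_command([
  [-1,0.043,0.008,0,0,0,0],
  [-1,0,0,0,0,0,0],
])

```text
time: 5.05
ee_pos: [576.2, -55.4, 144.4]
tool_rot: [-2.182, -2.26, -0.001]
wrist_force: [0.4, 0.5, 0.5]
width: 0.004
```

Run:
```python
from h import *
np.set_printoptions(precision=2,suppress=True)
o=get_obs(); print(o["time"],o["ee_pos"],o["width"])
c,im=shot("wrist","w2"); print(c)
for p,s,m in blobs(im.max(2)<60,80): print(p,s,ray(c,p,27)[0])
i=im.astype(int); blue=(i[...,2]>70)&(i[...,2]>i[...,0]+40)
for p,s,m in blobs(blue,300):
    print("blue",p,s); ys,xs=np.nonzero(m)
    q=[(x,ys[xs==x].max()+.5) for x in np.unique(xs)]; P=ray(c,q,72); print(P[0],P[-1],np.polyfit(P[8:-8,1],P[8:-8,0],1))
```

```text
5.05 [576.24 -55.37 144.41] 0.004482785516647429
{'K': array([[393.4 ,   0.  , 315.69],
       [  0.  , 393.4 , 240.42],
       [  0.  ,   0.  ,   1.  ]]), 'position': array([494.62, -58.9 , 331.3 ]), 'orientation': array([2.02, 2.1 , 0.32])}
[279.3, 159.6] [260, 139, 40, 43, 1222] [526.16 -85.62  27.  ]
[6.9, 165.7] [0, 144, 18, 40, 497] [ 538.12 -293.9    27.  ]
[327.0, 308.5] [311, 266, 44, 126, 1479] [650.34 -43.81  27.  ]
[204.0, 399.9] [0, 313, 309, 157, 22028] [ 748.24 -153.76   27.  ]
[405.5, 401.7] [324, 342, 316, 119, 17933] [743.59  33.31  27.  ]
blue [291.7, 119.2] [120, 112, 394, 15, 4813]
[ 498.35 -181.98   72.  ] [489.03  64.83  72.  ] [ -0.04 497.14]
```

View pics/w2.png

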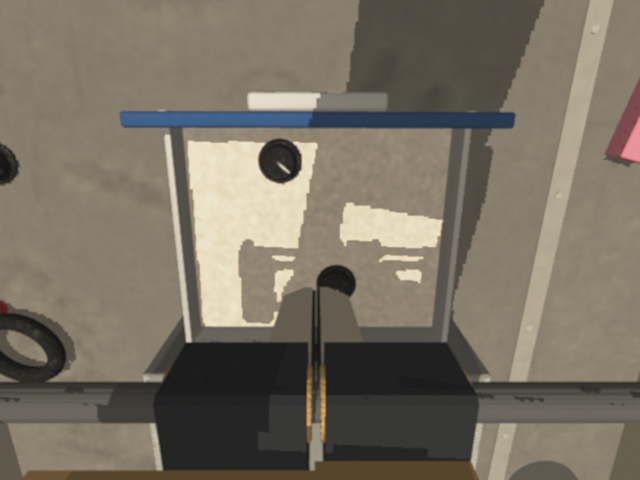

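The gripper is empty (width 0.004), so the knob slipped and is still on the bench. I'll locate it again with the top camera.

Run:
```python
from h import *
np.set_printoptions(precision=2,suppress=True)
c,im=shot("top","t2")
im0=cv2.imread("pics/top0.png")[:,:,::-1]
for n,I in (("old",im0),("new",im)):
  for p,s,m in blobs(I.max(2)<60,15):
    if 400<p[0]<440 and 220<p[1]<250: print(n,p,s,ray(c,p,12)[0])
  w=255-I.max(2).astype(float)[222:246,410:436]; w[w<170]=0; Y,X=np.mgrid[222:246,410:436]; q=[(w*X).sum()/w.sum(),(w*Y).sum()/w.sum()]; print(q,ray(c,q,12))
w2=cv2.imread("pics/w2.png")
```

```text
old [422.2, 233.4] [417, 229, 11, 10, 84] [ 537.23 -319.33   12.  ]
[np.float64(422.31586634211106), np.float64(233.30683779597257)] [[ 537.49 -319.69   12.  ]]
new [422.3, 233.3] [418, 229, 10, 10, 77] [ 537.51 -319.64   12.  ]
[np.float64(422.219440353461), np.float64(233.22353645066275)] [[ 537.74 -319.42   12.  ]]
```

Emit:
arm_command([
  [1,-0.043,-0.008,0,0,0,0],
  [1,-0.043,-0.008,0,0,0,0],
  [1,-0.043,-0.008,0,0,0,0],
  [1,-0.043,-0.008,0,0,0,0],
  [1,-0.043,-0.008,0,0,0,0],
  [1,-0.043,-0.008,0,0,0,0],
  [1,0,0,0,0,0,0],
])

```text
time: 5.85
ee_pos: [533.9, -324.3, 143.8]
tool_rot: [-2.192, -2.25, 0.002]
wrist_force: [0.3, 1.0, -0.6]
width: 0.555
```

Run:
```python
from h import *
np.set_printoptions(precision=2,suppress=True)
o=get_obs(); print(o["time"],o["ee_pos"],o["width"])
c,im=shot("wrist","w3")
for p,s,m in blobs(im.max(2)<60,80): print(p,s,ray(c,p,9)[0])
m=proj(c,[[537,-319,0]])[0]; x,y=map(int,m); print(m)
cv2.imwrite("pics/w3c.png",cv2.resize(im[max(0,y-120):y+240,x-160:x+160],None,fx=1.6,fy=1.6)[:,:,::-1])
```

```text
5.85 [ 533.92 -324.31  143.77] 0.5546841735249924
[11.2, 35.7] [0, 17, 29, 39, 288] [ 400.35 -553.7     9.  ]
[319.7, 224.8] [301, 205, 38, 38, 929] [ 538.65 -321.77    9.  ]
[605.3, 221.9] [583, 205, 48, 36, 1206] [529.68 -81.14   9.  ]
[318.6, 362.0] [185, 290, 262, 100, 4587] [ 673.14 -318.88    9.  ]
[208.1, 312.1] [203, 307, 12, 13, 94] [ 623.39 -420.75    9.  ]
[627.9, 334.5] [612, 318, 28, 35, 722] [635.84 -34.04   9.  ]
[115.7, 403.5] [0, 343, 207, 137, 13494] [ 725.98 -517.26    9.  ]
[513.0, 384.5] [425, 342, 215, 128, 10359] [ 693.14 -130.49    9.  ]
[322.87 220.36]
```

View pics/w3c.png

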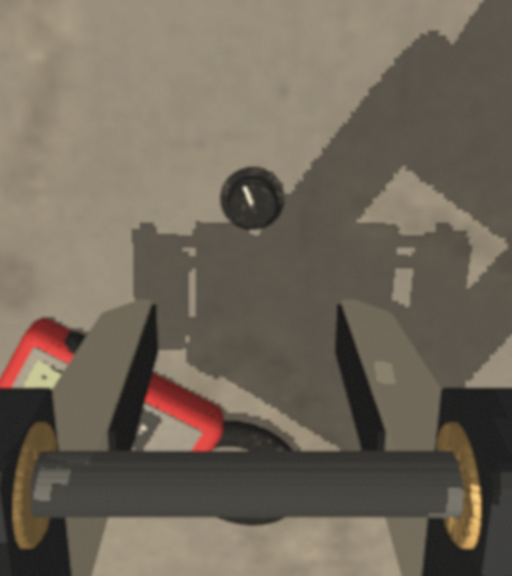

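Knob C is unmoved and standing at (253,198) in the crop, with a flange and a narrower body. The fingers had simply not closed before the lift. I'll retry with more closing time.

Emit:
arm_command([
  [0.1,0.003,0.004,0.046,0,0,0],
  [0.1,0,0,0.046,0,0,0],
  [0.1,0,0,0.03,0,0,0],
  [0.1,0,0,0.009,0,0,0],
  [-1,0,0,0,0,0,0],
  [-1,0,0,0,0,0,0],
  [-1,0,0,0,0,0,0],
  [-1,0,0,0,0,0,0],
  [-1,0,0,0,0,0,0],
  [-1,0,0,0,0,0,0],
  [-1,0,0,0,0,0,0],
])

```text
time: 7.0
ee_pos: [539.9, -315.8, 13.4]
tool_rot: [2.186, 2.256, 0.0]
wrist_force: [0.4, 0.2, -0.6]
width: 0.022
```

Run:
```python
from h import *
np.set_printoptions(precision=2,suppress=True)
o=get_obs(); print(o["time"],o["ee_pos"],o["width"],o["wrist_force"])
c,im=shot("wrist","w4")
print(c["position"])
c2,t=shot("top","t3")
print(proj(c2,o["ee_pos"]),proj(c,o["ee_pos"]))
a=im[140:480,140:500]; b=cv2.resize(t[205:260,395:450],(340,340))
cv2.imwrite("pics/w4c.png",np.hstack([a,b])[:,:,::-1])
```

```text
7.0 [ 539.9  -315.76   13.43] 0.02235345809336807 [ 0.39  0.21 -0.58]
[ 458.29 -318.8   200.37]
[[421.02 232.44]] [[317.09 283.59]]
```

View pics/w4c.png

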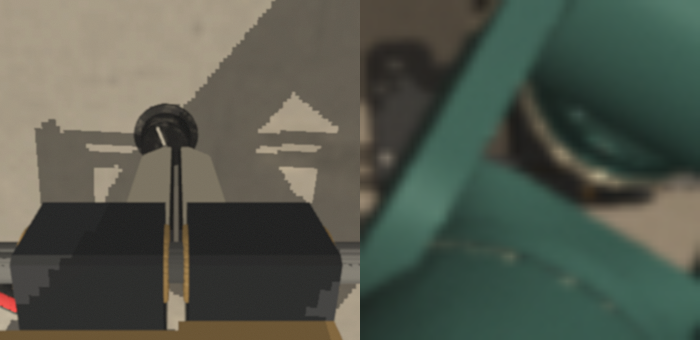

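Run:
```python
from h import *
np.set_printoptions(precision=2,suppress=True)
c=camera_params("wrist"); im=cv2.imread("pics/w4.png")[:,:,::-1]
print(c["position"],R.from_rotvec(c["orientation"]).as_matrix())
g=im[140:330,250:370].max(2)
k=(g<62).astype(np.uint8)
for p,s,m in blobs(k,60): print(p[0]+250,p[1]+140,s)
for z in (0,9,18): print(ray(c,[[306,268],[274,275],[306,244]],z))
o=get_obs(); T=R.from_rotvec(o["tool_rot"]).as_matrix()
print(T, (c["position"]-o["ee_pos"])@T)
```

```text
[ 458.28 -318.79  200.24] [[-0.03  0.95  0.3 ]
 [ 1.    0.03  0.01]
 [-0.    0.3  -0.95]]
307.6 274.4 [24, 104, 64, 86, 2301]
[[ 536.64 -321.85    0.  ]
 [ 541.31 -339.29    0.  ]
 [ 522.9  -322.19    0.  ]]
[[ 533.11 -321.72    9.  ]
 [ 537.58 -338.37    9.  ]
 [ 519.99 -322.03    9.  ]]
[[ 529.59 -321.58   18.  ]
 [ 533.84 -337.45   18.  ]
 [ 517.09 -321.88   18.  ]]
[[-0.03  1.   -0.  ]
 [ 1.    0.03 -0.  ]
 [-0.   -0.   -1.  ]] [  -0.51  -81.63 -186.96]
```

The picture shows the closed fingers over knob C at crop (175,147), ending above its top. The real fingertips therefore sit roughly 10–20 mm higher than stated. I'll open, go lower in small steps and watch the force.

Emit:
arm_command([
  [0.1,-0.005,-0.001,0,0,0,0],
  [0.1,0,0,0,0,0,0],
  [0.1,0,0,0,0,0,0],
  [0.1,0,0,0,0,0,0],
  [0.1,0,0,0,0,0,0],
  [0.1,0,0,0,0,0,0],
  [0.1,0,0,0,0,0,0],
  [0.1,0,0,0.005,0,0,0],
  [0.1,0,0,0.005,0,0,0],
  [0.1,0,0,0,0,0,0],
])

```text
time: 8.1
ee_pos: [538.5, -320.4, 2.1]
tool_rot: [-2.186, -2.255, 0.0]
wrist_force: [0.6, -0.3, 0.5]
width: 0.551
```

Emit:
arm_command([
  [0.1,0,0,0.003,0,0,0],
  [0.1,0,0,0,0,0,0],
])

```text
time: 8.3
ee_pos: [538.9, -320.7, -0.2]
tool_rot: [-2.186, -2.255, 0.0]
wrist_force: [0.9, 0.3, 0.5]
width: 0.55
```

Emit:
arm_command([
  [0.1,0,0,0.004,0,0,0],
  [0.1,0,0,0,0,0,0],
])

```text
time: 8.5
ee_pos: [538.8, -320.7, -4.3]
tool_rot: [-2.186, -2.255, 0.0]
wrist_force: [-0.7, 0.6, -0.1]
width: 0.547
```

Emit:
arm_command([
  [0.1,0,0,0.003,0,0,0],
  [0.1,0,0,0,0,0,0],
])

```text
time: 8.7
ee_pos: [538.8, -320.7, -7.2]
tool_rot: [-2.186, -2.255, 0.0]
wrist_force: [-0.2, -0.1, -0.1]
width: 0.552
```

Emit:
arm_command([
  [-1,0,0,0,0,0,0],
  [-1,0,0,0,0,0,0],
  [-1,0,0,0,0,0,0],
  [-1,0,0,0,0,0,0],
  [-1,0,0,0,0,0,0],
])

```text
time: 9.2
ee_pos: [539.0, -320.8, -6.7]
tool_rot: [2.187, 2.256, -0.0]
wrist_force: [0.3, 0.0, 0.0]
width: 0.249
```

Emit:
arm_command([
  [-1,0,0,0,0,0,0],
  [-1,0,0,0,0,0,0],
])

```text
time: 9.4
ee_pos: [539.0, -320.8, -6.8]
tool_rot: [2.187, 2.256, -0.0]
wrist_force: [-0.1, 0.6, -0.2]
width: 0.248
```

Gripped at 23 mm. Now I'll lift it and carry it over the gap between A and B.

Emit:
arm_command([
  [-1,0,0,-0.02,0,0,0],
  [-1,0,0,-0.045,0,0,0],
  [-1,0,0,-0.045,0,0,0],
  [-1,0.044,0.0074,0,0,0,0],
  [-1,0.044,0.0074,0,0,0,0],
  [-1,0.044,0.0074,0,0,0,0],
  [-1,0.044,0.0074,0,0,0,0],
  [-1,0.044,0.0074,0,0,0,0],
  [-1,0.044,0.0074,0,0,0,0],
  [-1,0,0,0,0,0,0],
  [-1,0,0,0,0,0,0],
])

```text
time: 10.5
ee_pos: [575.2, -54.8, 103.3]
tool_rot: [2.184, 2.258, -0.0]
wrist_force: [0.3, -0.0, -0.3]
width: 0.244
```

Run:
```python
from h import *
np.set_printoptions(precision=2,suppress=True)
o=get_obs(); print(o["time"],o["ee_pos"],o["width"])
c,im=shot("wrist","w5")
F=np.array([586,-55.3,0]);t=.034;ex=np.array([np.cos(t),np.sin(t),0]);ey=np.array([-np.sin(t),np.cos(t),0])
D=lambda x,y,z:F+x*ex+y*ey+[0,0,12+z]
v=im.copy()
for P in ([(-87.5,-105,28),(87.5,-105,28),(87.5,105,28),(-87.5,105,28)],[(-87.5,-105,0),(87.5,-105,0),(87.5,105,0),(-87.5,105,0)],[(-62-17.5,-29,0),(-62,-29-17.5,0),(-62+17.5,-29,0),(-62,-29+17.5,0)],[(40.5-17.5,15,0),(40.5,-2.5,0),(58,15,0),(40.5,32.5,0)]):
    cv2.polylines(v,[np.int32(proj(c,[D(*q) for q in P]))],True,(0,255,0),1)
cv2.imwrite("pics/w5.png",v[:,:,::-1])
```

```text
10.5 [575.21 -54.77 103.31] 0.24354289887132108
```

View pics/w5.png

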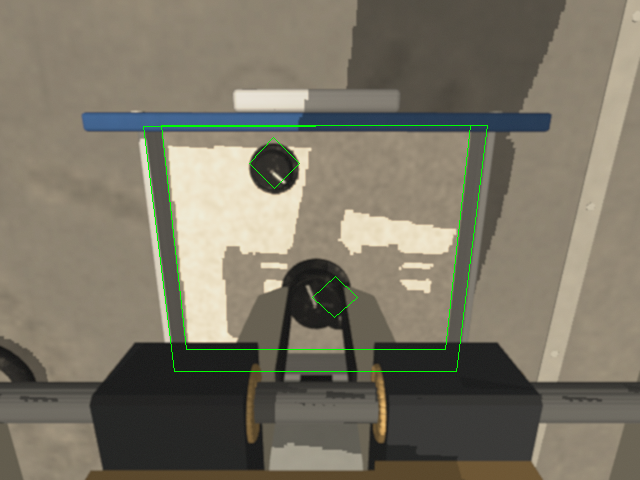

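Knob C is held at (316,290), the drawer outline fits, and A at (274,168) agrees with my model. I'll lower C between the two and release it.

Emit:
arm_command([
  [-1,0,0,0.045,0,0,0],
  [-1,0,0,0.035,0,0,0],
  [-1,0,0,0.013,0,0,0],
  [-1,0,0,0.004,0,0,0],
  [-1,0,0,0.001,0,0,0],
  [-1,0,0,0,0,0,0],
])

```text
time: 11.15
ee_pos: [576.0, -55.9, 6.9]
tool_rot: [2.186, 2.254, 0.002]
wrist_force: [0.1, 0.3, 1.2]
width: 0.251
```

Emit:
arm_command([
  [-0.1,0,0,0,0,0,0],
  [-0.1,0,0,0,0,0,0],
  [-0.1,0,0,0,0,0,0],
  [-0.1,0,0,0,0,0,0],
  [-0.1,0,0,-0.01,0,0,0],
  [-0.1,0,0,-0.04,0,0,0],
  [-0.1,0,0,-0.05,0,0,0],
  [-0.1,0,0,-0.05,0,0,0],
  [-0.1,0,0,-0.045,0,0,0],
  [-0.1,0,0,0,0,0,0],
])

```text
time: 12.15
ee_pos: [577.0, -55.7, 208.2]
tool_rot: [2.181, 2.25, 0.009]
wrist_force: [0.1, -0.3, -0.3]
width: 0.45
```

Run:
```python
from h import *
np.set_printoptions(precision=2,suppress=True)
o=get_obs(); print(o["time"],o["ee_pos"],o["width"],o["joint_pos"])
c,im=shot("wrist","w6")
for p,s,m in blobs(im.max(2)<60,80): print(p,s,ray(c,p,22)[0])
```

```text
12.15 [577.   -55.71 208.23] 0.450335891460966 [-0.14 -0.1   1.64  0.    1.59 -1.74]
[285.9, 150.5] [270, 134, 33, 35, 823] [527.11 -86.18  22.  ]
[316.7, 202.2] [301, 186, 32, 33, 778] [574.97 -56.08  22.  ]
[333.6, 255.4] [318, 241, 32, 31, 723] [628.97 -37.31  22.  ]
[69.7, 314.5] [32, 283, 71, 59, 1913] [ 704.75 -314.11   22.  ]
[303.2, 363.6] [209, 291, 212, 109, 3842] [757.3  -65.13  22.  ]
[317.2, 313.2] [304, 306, 28, 15, 372] [694.51 -51.68  22.  ]
[128.7, 411.6] [0, 343, 227, 137, 20774] [ 829.11 -265.86   22.  ]
[502.3, 404.4] [405, 342, 235, 128, 18536] [804.33 164.37  22.  ]
[358.3, 394.1] [342, 392, 38, 5, 131] [795.74  -1.59  22.  ]
```

C stands at (575,-56) mm, clear of A (527,-86) and B (629,-37). Next, above the straightedge.

Emit:
arm_command([
  [-0.1,0.047,-0.0125,0,0,0,0],
  [-0.1,0.047,-0.0125,0,0,0,0],
  [-0.1,0.047,-0.0125,0,0,0,0],
  [-0.1,0.047,-0.0125,0,0,0,0],
  [-0.1,0.047,-0.0125,0,0,0,0],
  [-0.1,0.047,-0.0125,0,0,0,0],
  [-0.1,0.047,-0.0125,0,0,0,0],
  [-0.1,0.047,-0.0125,0,0,0,0],
  [-0.1,0.047,-0.0125,0,0,0,0],
  [-0.1,0,0,0,0,0,-0.11],
  [-0.1,0,0,0,0,0,-0.11],
  [-0.1,0,0,0,0,0,-0.11],
])

```text
time: 13.4
ee_pos: [448.8, 364.0, 199.1]
tool_rot: [-1.779, -2.589, 0.003]
wrist_force: [-0.4, 0.8, 0.1]
width: 0.447
```

Emit:
arm_command([
  [-0.1,0,0,0,0,0,0],
  [-0.1,0,0,0,0,0,0],
])

```text
time: 13.6
ee_pos: [449.3, 363.6, 199.6]
tool_rot: [-1.79, -2.581, 0.001]
wrist_force: [-0.2, -0.8, -1.2]
width: 0.451
```

Run:
```python
from h import *
np.set_printoptions(precision=3,suppress=True)
o=get_obs(); T=R.from_rotvec(o["tool_rot"]).as_matrix(); print(o["time"],o["ee_pos"],o["width"],"yaw x",np.arctan2(T[1,0],T[0,0]))
c,im=shot("wrist","w7"); i=im.astype(int)
red=(i[...,0]>110)&(i[...,1]<75)&(i[...,2]<80)
for p,s,m in blobs(red,100):
    ys,xs=np.nonzero(m); r=cv2.minAreaRect(np.c_[xs,ys].astype(np.float32)); b=cv2.boxPoints(r); P=ray(c,b,66); print(p,s,P)
print(proj(c,o["ee_pos"]))
cv2.imwrite("pics/w7.png",im[:,:,::-1])
```

```text
13.6 [449.314 363.603 199.636] 0.4507423000296259 yaw x 1.9286297070841996
[272.3, 36.9] [246, 0, 38, 63, 149] [[349.346 269.222  66.   ]
 [305.525 282.668  66.   ]
 [308.371 299.155  66.   ]
 [352.703 286.223  66.   ]]
[199.7, 96.4] [188, 77, 23, 43, 156] [[408.155 239.199  66.   ]
 [373.899 246.568  66.   ]
 [374.215 249.544  66.   ]
 [408.528 242.254  66.   ]]
[169.5, 154.2] [151, 119, 39, 71, 214] [[471.96  224.979  66.   ]
 [408.872 239.195  66.   ]
 [409.25  242.029  66.   ]
 [472.444 227.943  66.   ]]
[158.8, 142.2] [144, 123, 28, 48, 288] [[459.437 217.505  66.   ]
 [418.087 217.377  66.   ]
 [416.495 229.813  66.   ]
 [457.901 230.409  66.   ]]
[316.5, 221.3] [310, 195, 14, 56, 639] [[431.497 350.38   66.   ]
 [427.739 360.412  66.   ]
 [472.429 377.418  66.   ]
 [476.354 366.949  66.   ]]
[529.5, 208.6] [519, 205, 20, 8, 109] [[378.536 515.663  66.   ]
 [373.011 530.411  66.   ]
 [378.232 533.427  66.   ]
 [383.787 518.601  66.   ]]
[358.0, 365.1] [345, 340, 28, 43, 542] [[547.48  427.781  66.   ]
 [538.693 451.188  66.   ]
 [580.954 469.082  66.   ]
 [590.074 444.804  66.   ]]
[[318.077 284.186]]
```

View pics/w7.png

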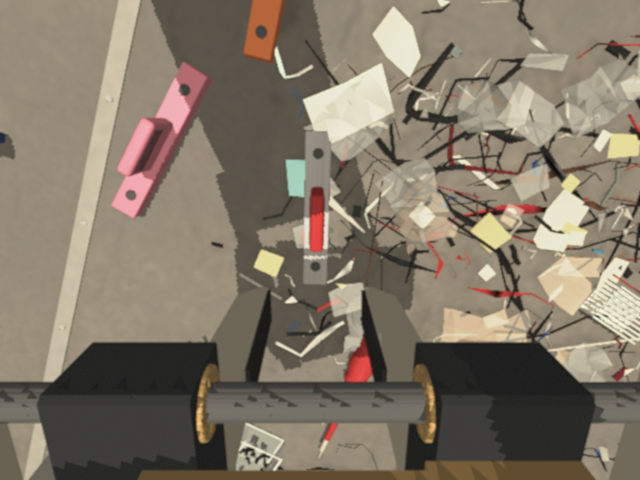

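The view shows the silver bar, its red plate at (316,221), aligned with the tool. The plate centre is about (452,364) mm with yaw 0.36. I'll descend and grip.

Emit:
arm_command([
  [-0.1,-0.001,0.0025,0.045,0,0,0],
  [-0.1,0,0,0.045,0,0,0],
  [-0.1,0,0,0.045,0,0,0],
  [-0.1,0,0,0.033,0,0,0],
  [-0.1,0,0,0.01,0,0,0],
  [-1,0,0,0,0,0,0],
  [-1,0,0,0,0,0,0],
  [-1,0,0,0,0,0,0],
  [-1,0,0,0,0,0,0],
  [-1,0,0,0,0,0,0],
  [-1,0,0,0,0,0,0],
  [-1,0,0,0,0,0,0],
])

```text
time: 14.85
ee_pos: [452.7, 364.1, 23.6]
tool_rot: [1.786, 2.584, 0.003]
wrist_force: [-1.2, -0.7, 6.8]
width: 0.123
```

Emit:
arm_command([
  [-1,0,0,0,0,0,0],
])

```text
time: 14.95
ee_pos: [452.7, 364.1, 23.6]
tool_rot: [1.786, 2.584, 0.003]
wrist_force: [-0.9, -1.7, 7.2]
width: 0.127
```

Emit:
arm_command([
  [-1,0,0,-0.02,0,0,0],
  [-1,0,0,-0.04,0,0,0],
  [-1,0,0,-0.045,0,0,0],
  [-1,0,0,0,0,0,0.108],
  [-1,0,0,0,0,0,0.108],
  [-1,0,0,0,0,0,0.108],
  [-1,-0.03,0.007,0,0,0,0],
  [-1,-0.045,0.0108,0,0,0,0],
  [-1,-0.045,0.0108,0,0,0,0],
  [-1,-0.045,0.0108,0,0,0,0],
  [-1,-0.045,0.0108,0,0,0,0],
  [-1,-0.045,0.0108,0,0,0,0],
])

```text
time: 16.15
ee_pos: [522.8, 109.3, 127.6]
tool_rot: [2.179, 2.262, 0.001]
wrist_force: [-0.6, -0.2, -1.8]
width: 0.127
```

Emit:
arm_command([
  [-1,-0.045,0.0108,0,0,0,0],
  [-1,-0.045,0.0108,0,0,0,0],
  [-1,-0.045,0.0108,0,0,0,0],
  [-1,-0.045,0.0108,0,0,0,0],
  [-1,-0.045,0.0108,0,0,0,0],
  [-1,-0.015,0.004,0,0,0,0],
  [-1,0,0,0,0,0,0],
  [-1,0,0,0,0,0,0],
  [-1,0,0,0,0,0,0],
])

```text
time: 17.05
ee_pos: [589.3, -125.2, 127.4]
tool_rot: [-2.178, -2.264, -0.0]
wrist_force: [0.1, 0.4, -2.8]
width: 0.126
```

Run:
```python
from h import *
np.set_printoptions(precision=3,suppress=True)
o=get_obs(); T=R.from_rotvec(o["tool_rot"]).as_matrix(); print(o["time"],o["ee_pos"],o["width"],o["wrist_force"],"yaw x",np.arctan2(T[1,0],T[0,0]),T[2])
c,im=shot("wrist")
F=np.array([586,-55.3,0]);t=.034;ex=np.array([np.cos(t),np.sin(t),0]);ey=np.array([-np.sin(t),np.cos(t),0])
D=lambda x,y,z:F+x*ex+y*ey+[0,0,12+z]
for p,s,m in blobs(im.max(2)<60,80):
    w=ray(c,p,22)[0]-F
    if 200>p[1]>100: print(p,s[4],w@ex,w@ey)
v=im.copy()
for P in ([(-87.5,-105,28),(87.5,-105,28),(87.5,105,28),(-87.5,105,28)],[(-87.5,-105,0),(87.5,-105,0),(87.5,105,0),(-87.5,105,0)]):
    cv2.polylines(v,[np.int32(proj(c,[D(*q) for q in P]))],True,(0,255,0),1)
# expected bar underside outline, held
P0=o["ee_pos"]; zb=P0[2]-23.6
cv2.polylines(v,[np.int32(proj(c,[[P0[0],P0[1],zb]+a*75*ex+b*12*ey for a,b in((-1,-1),(1,-1),(1,1),(-1,1))]))],True,(255,0,255),1)
cv2.imwrite("pics/w8.png",v[:,:,::-1])
w=P0-F; print("tcp in drawer",w@ex,w@ey)
```

```text
17.05 [ 589.347 -125.245  127.371] 0.12622225698102268 [ 0.059  0.395 -2.826] yaw x 1.6091201759222642 [ 0.  0. -1.]
[371.8, 148.4] 1536 -59.55774421635909 -30.427058360965702
tcp in drawer 0.9673798551022532 -70.01804118395519
```

View pics/w8.png

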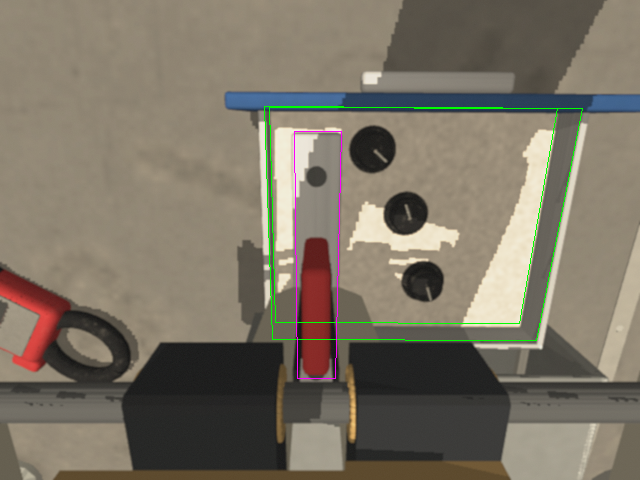

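The bar is held straight (316,130–380) and the knobs stand at (372,149), (406,213) and (423,281), all clear to its left. Lowering it into the drawer.

Emit:
arm_command([
  [-1,0,0,0.04,0,0,0],
  [-1,0,0,0.035,0,0,0],
  [-1,0,0,0.012,0,0,0],
  [-1,0,0,0.003,0,0,0],
  [-1,0,0,0,0,0,0],
])

```text
time: 17.6
ee_pos: [590.1, -126.3, 38.5]
tool_rot: [2.179, 2.262, 0.001]
wrist_force: [0.0, 0.1, -1.7]
width: 0.124
```

Emit:
arm_command([
  [-1,0.006,0,0,0,0,0],
  [-1,0.012,0,0,0,0,0],
  [-1,0.012,0,0,0,0,0],
  [-1,0.012,0,0,0,0,0],
  [-1,0.012,0,0,0,0,0],
  [-1,0.012,0,0,0,0,0],
  [-1,0.012,0,0,0,0,0],
  [-1,0.012,0,0,0,0,0],
  [-1,0.01,0,0,0,0,0],
  [-1,0,0,0,0,0,0],
])

```text
time: 18.6
ee_pos: [585.8, -25.3, 37.2]
tool_rot: [-2.178, -2.263, -0.0]
wrist_force: [-0.7, -0.8, -2.1]
width: 0.127
```

```bash
cat > st.py <<'E'
from h import *
np.set_printoptions(precision=2,suppress=True)
F=np.array([586,-55.3,0]);t=.034;ex=np.array([np.cos(t),np.sin(t),0]);ey=np.array([-np.sin(t),np.cos(t),0])
def D(x,y,z): return F+x*ex+y*ey+[0,0,12+z]
def st(f=None):
    o=get_obs(); T=R.from_rotvec(o["tool_rot"]).as_matrix(); w=o["ee_pos"]-F
    print(o["time"],o["ee_pos"],o["width"],o["wrist_force"],"yaw x",np.arctan2(T[1,0],T[0,0]),"tcp in drawer",w@ex,w@ey)
    c,im=shot("wrist",f)
    for p,s,m in blobs(im.max(2)<60,80):
        w=ray(c,p,22)[0]-F
        if abs(w[0])<90 and abs(w[1])<110: print(p,s,w@ex,w@ey)
    return c,im
E
python3 -c "
from st import *
st('w9')"
```

```text
18.6 [585.76 -25.3   37.24] 0.12697550356297038 [-0.66 -0.84 -2.11] yaw x 1.6090695040141443 tcp in drawer 0.7812150076132791 29.99280193045543
[437.1, 108.7] [399, 108, 81, 3, 97] -85.3214159428284 88.02616051042115
[372.0, 172.5] [342, 141, 63, 65, 3103] -54.27656651247117 57.765498937452904
[370.4, 246.7] [341, 218, 59, 59, 2537] -14.383889536210276 58.782302181338636
[315.8, 359.8] [284, 295, 63, 97, 1215] 56.55627510766484 29.575922157208076
[429.6, 400.2] [346, 313, 294, 148, 17908] 84.99497419836085 99.83381018009382
```

All is going well: the bar is at y = 30 and the knobs at about 58. I'll push the rest slowly.

Emit:
arm_command([
  [-1,0.006,0,0,0,0,0],
  [-1,0.006,0,0,0,0,0],
  [-1,0.006,0,0,0,0,0],
  [-1,0.005,0,0,0,0,0],
  [-1,0,0,0,0,0,0],
])

```text
time: 19.15
ee_pos: [584.9, -2.9, 37.3]
tool_rot: [-2.179, -2.263, -0.0]
wrist_force: [-0.3, -0.2, -2.0]
width: 0.127
```

Emit:
arm_command([
  [-1,0.0015,0,0,0,0,0],
  [-1,0.0015,0,0,0,0,0],
  [-1,0,0,0,0,0,0],
])

```text
time: 19.45
ee_pos: [584.8, -0.5, 37.2]
tool_rot: [-2.18, -2.262, -0.0]
wrist_force: [0.1, -0.5, -2.1]
width: 0.126
```

```bash
python3 -c "
from st import *
c,im=st()
print(proj(c,[D(-60,105,0),D(-60,105,28)]))
cv2.imwrite('pics/w10.png',im[60:400,200:600][:,:,::-1])"
```

```text
19.45 [584.84  -0.54  37.24] 0.1255835292011335 [ 0.13 -0.53 -2.05] yaw x 1.6079610233443045 tcp in drawer 0.6988246497107495 54.76605373460918
[370.2, 172.3] [342, 141, 61, 65, 3027] -54.385680297611714 81.66328337652249
[368.5, 246.8] [341, 218, 57, 59, 2500] -14.323167200731824 82.53489683487479
[315.2, 357.2] [284, 295, 63, 100, 1042] 54.76676485835127 53.90569864028836
[[412.17 159.32]
 [426.26 165.43]]
```

View pics/w10.png

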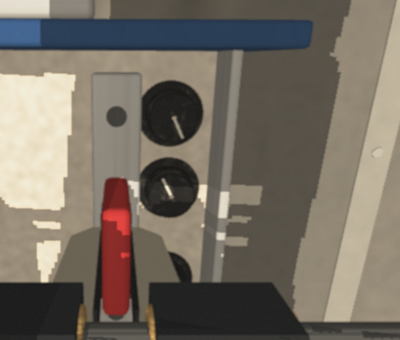

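The knobs lie against the bar at crop (171,113), (168,187) and (180,266), with a few mm left to the wall. I'll push on until I feel it.

Emit:
arm_command([
  [-1,0.0015,0,0,0,0,0],
  [-1,0.001,0,0,0,0,0],
  [-1,0,0,0,0,0,0],
])

```text
time: 19.8
ee_pos: [584.8, 2.0, 37.3]
tool_rot: [2.18, 2.262, 0.0]
wrist_force: [-0.6, 0.2, -3.0]
width: 0.122
```

Emit:
arm_command([
  [-1,0.001,0,0,0,0,0],
  [-1,0,0,0,0,0,0],
])

```text
time: 20.0
ee_pos: [584.7, 3.0, 37.2]
tool_rot: [-2.18, -2.262, 0.0]
wrist_force: [0.2, -0.2, -1.5]
width: 0.125
```

At y ≈ 58, well inside the tolerance. I'll set the bar down, release it and rise.

Emit:
arm_command([
  [-1,0,0,0.001,0,0,0],
  [-1,0,0,0.0005,0,0,0],
  [-0.3,0,0,0,0,0,0],
  [-0.3,0,0,0,0,0,0],
  [-0.3,0,0,0,0,0,0],
  [-0.3,0,0,0,0,0,0],
  [-0.3,0,0,-0.005,0,0,0],
  [-0.3,0,0,-0.03,0,0,0],
  [-0.3,0,0,-0.05,0,0,0],
  [-0.3,0,0,-0.05,0,0,0],
  [-0.3,0,0,-0.03,0,0,0],
  [-0.3,0,0,0,0,0,0],
])

```text
time: 21.2
ee_pos: [586.2, 2.9, 206.5]
tool_rot: [2.176, 2.258, 0.008]
wrist_force: [-0.5, 0.5, 0.1]
width: 0.352
```

```bash
python3 -c "
from st import *
c,im=st()
i=im.astype(int); red=(i[...,0]>110)&(i[...,1]<75)&(i[...,2]<80)
for p,s,m in blobs(red,200):
    ys,xs=np.nonzero(m); P=ray(c,cv2.boxPoints(cv2.minAreaRect(np.c_[xs,ys].astype(np.float32))),78)-F
    if abs(P.mean(0)[1])<130: print('red',np.c_[P@ex,P@ey])
b=(i[...,2]>70)&(i[...,2]>i[...,0]+40)
for p,s,m in blobs(b,300):
    ys,xs=np.nonzero(m); q=[(x,ys[xs==x].max()+.5) for x in np.unique(xs)]; P=ray(c,q,72)-F; print('far edge',P[0]@ex,P[-1]@ex,P[-1]@ey)
cv2.imwrite('pics/w11.png',im[60:400,150:640][:,:,::-1])"
```

```text
21.2 [586.18   2.86 206.52] 0.3518139180510853 [-0.46  0.49  0.07] yaw x 1.6080386749257807 tcp in drawer 2.1607523251140006 58.11549656618774
[346.6, 145.7] [330, 128, 35, 37, 935] -53.64085254650236 85.2733843772069
[345.9, 189.3] [330, 173, 33, 33, 837] -13.257229659235145 85.71710184333473
[344.0, 245.3] [329, 231, 32, 31, 738] 42.835033812185785 85.33898522258794
red [[-22.78  52.49]
 [-22.82  62.17]
 [ 23.97  62.57]
 [ 24.01  52.44]]
far edge -91.19651671252305 -86.22779610293532 123.52225523351947
```

View pics/w11.png

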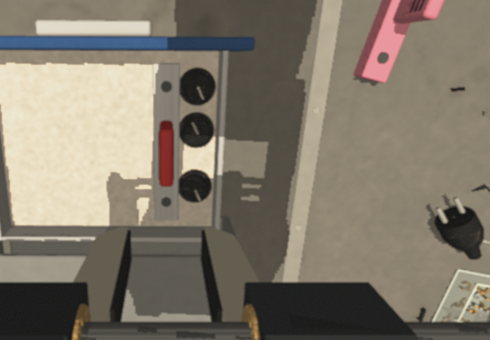

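The bar stands released at y ≈ 57 and parallel, with the knobs at y ≈ 85 on all three. Next I'll close the gripper, go in front of the lip and push.

Emit:
arm_command([
  [-0.3,0,0,-0.02,0,0,0],
  [-1,-0.014,-0.038,0,0,0,0],
  [-1,-0.014,-0.038,0,0,0,0],
  [-1,-0.014,-0.038,0,0,0,0],
  [-1,-0.014,-0.038,0,0,0,0],
  [-1,0,0,0.045,0,0,0],
  [-1,0,0,0.045,0,0,0],
  [-1,0,0,0.045,0,0,0],
  [-1,0,0,0.045,0,0,0],
  [-1,0,0,0.013,0,0,0],
  [-1,0,0,0,0,0,0],
])

```text
time: 22.35
ee_pos: [433.7, -58.5, 26.1]
tool_rot: [-2.177, -2.26, 0.003]
wrist_force: [0.5, -0.1, 1.8]
width: 0.002
```

Emit:
arm_command([
  [-1,0,0.01,0,0,0,0],
  [-1,0,0.01,0,0,0,0],
  [-1,0,0.006,0,0,0,0],
  [-1,0,0.004,0,0,0,0],
  [-1,0,0.004,0,0,0,0],
  [-1,0,0.004,0,0,0,0],
  [-1,0,0.006,0,0,0,0],
  [-1,0,0.008,0,0,0,0],
  [-1,0,0.008,0,0,0,0],
  [-1,0,0.008,0,0,0,0],
  [-1,0,0.008,0,0,0,0],
  [-1,0,0.008,0,0,0,0],
])

```text
time: 23.55
ee_pos: [519.5, -55.6, 27.7]
tool_rot: [-2.18, -2.262, 0.0]
wrist_force: [-0.9, -1.5, 0.1]
width: 0.006
```

```bash
cat > blue.py <<'E'
from st import *
o=get_obs(); print(o["time"],o["ee_pos"],o["wrist_force"])
for n in ("top","scene"):
    c,im=shot(n); i=im.astype(int); r,g,b=i[...,0],i[...,1],i[...,2]
    m=(b>70)&(b>r+40)&(g<b-25); m[:170]=0; m[275:]=0; m[:,:270]=0; m[:,400:]=0
    for p,s,mm in blobs(m,30):
        w=ray(c,p,72)[0]-F; print(n,p,s,"front top in start drawer frame",w@ex,w@ey)
    k=(i.max(2)<60); k[:150]=0;k[260:]=0;k[:,:290]=0;k[:,375:]=0
    print(n,[(p,s[4]) for p,s,_ in blobs(k,15)])
E
python3 blue.py
```

```text
23.55 [519.54 -55.56  27.67] [-0.88 -1.45  0.14]
top [([299.9, 190.1], 47), ([299.8, 222.5], 238), ([368.6, 229.5], 39), ([339.8, 239.6], 146), ([315.5, 241.5], 22), ([341.0, 245.3], 23), ([328.8, 246.5], 17)]
scene [([309.7, 187.1], 83), ([353.4, 195.1], 77), ([342.4, 234.0], 534), ([297.7, 210.4], 38), ([358.5, 216.0], 24)]
```

Emit:
arm_command([
  [-1,0,0.008,-0.002,0,0,0],
  [-1,0,0.009,-0.002,0,0,0],
  [-1,0,0.009,0,0,0,0],
  [-1,0,0.009,0,0,0,0],
  [-1,0,0.009,0,0,0,0],
  [-1,0,0.009,0,0,0,0],
  [-1,0,0.009,0,0,0,0],
  [-1,0,0.008,0,0,0,0],
  [-1,0,0.007,0,0,0,0],
  [-1,0,0.006,0,0,0,0],
  [-1,0,0.004,0,0,0,0],
  [-1,0,0,0,0,0,0],
])

```text
time: 24.85
ee_pos: [606.2, -52.3, 31.7]
tool_rot: [2.18, 2.262, 0.0]
wrist_force: [0.3, 0.5, 0.3]
width: 0.01
```

```bash
sed -i 's/m\[:170\]=0/m[:160]=0/; s/blobs(m,30)/blobs(m,12)/; s/b>70/b>50/;s/r+40/r+25/;s/g<b-25/g<b-12/' blue.py; python3 blue.py
```

```text
24.85 [606.18 -52.28  31.7 ] [0.25 0.47 0.32]
top [370.5, 196.4] [367, 195, 8, 4, 30] front top in start drawer frame 47.19719813492935 -113.1291148871048
top [290.2, 201.1] [287, 200, 9, 4, 25] front top in start drawer frame 46.925791388071055 114.21888696979607
top [([297.7, 194.5], 168), ([366.8, 191.5], 52), ([330.3, 204.6], 301), ([337.8, 212.5], 44), ([301.1, 250.7], 77)]
scene [348.6, 226.1] [335, 219, 27, 15, 279] front top in start drawer frame 16.356733088826445 -78.81459959894948
scene [([311.7, 164.0], 65), ([353.6, 172.3], 69), ([341.2, 214.7], 482), ([358.5, 214.4], 17), ([343.5, 226.9], 92), ([322.6, 256.5], 16)]
```

About 30 mm of opening remains. A slow final push through the catch.

Emit:
arm_command([
  [-1,0,0.005,0,0,0,0],
  [-1,0,0.005,0,0,0,0],
  [-1,0,0.004,0,0,0,0],
  [-1,0,0.004,0,0,0,0],
  [-1,0,0.003,0,0,0,0],
  [-1,0,0.003,0,0,0,0],
  [-1,0,0.002,0,0,0,0],
  [-1,0,0.002,0,0,0,0],
  [-1,0,0,0,0,0,0],
])

```text
time: 25.85
ee_pos: [634.0, -51.2, 31.7]
tool_rot: [2.18, 2.262, 0.0]
wrist_force: [1.0, -0.2, -0.2]
width: 0.005
```

Emit:
arm_command([
  [-1,0,0.002,0,0,0,0],
  [-1,0,0,0,0,0,0],
])

```text
time: 26.05
ee_pos: [634.3, -51.3, 31.6]
tool_rot: [-2.178, -2.26, 0.004]
wrist_force: [-15.4, -0.1, 9.1]
width: 0.005
```

```bash
python3 blue.py
```

```text
26.05 [634.29 -51.27  31.65] [-15.39  -0.08   9.07]
top [370.1, 187.1] [367, 185, 7, 5, 29] front top in start drawer frame 74.23489198603319 -114.00492516333745
top [313.0, 190.2] [311, 189, 5, 3, 13] front top in start drawer frame 74.70959316235798 48.155625297628816
top [289.8, 191.5] [287, 190, 8, 5, 26] front top in start drawer frame 74.78467630734231 113.9355125107642
top [([297.1, 183.5], 156), ([364.5, 183.4], 30), ([328.3, 193.0], 342), ([337.5, 201.3], 49), ([299.2, 243.4], 116)]
scene [348.7, 220.3] [335, 213, 27, 15, 279] front top in start drawer frame 42.48500644018922 -78.99878362350313
scene [([311.8, 159.1], 55), ([353.7, 165.0], 65), ([341.9, 206.7], 438), ([293.9, 190.0], 17), ([343.7, 221.5], 92), ([324.6, 246.6], 21)]
```

The force dropped to 1 N (the snap), then rose to 15 N against the stop. I'll back off and check.

Emit:
arm_command([
  [-1,0,-0.01,0,0,0,0],
  [-1,0,-0.04,0,0,0,0],
  [-1,0,-0.045,0,0,0,0],
  [-1,0,-0.04,-0.03,0,0,0],
  [-1,0,0,-0.05,0,0,0],
  [-1,0,0,-0.05,0,0,0],
  [-1,0,0,-0.05,0,0,0],
  [-1,0,0,0,0,0,0],
  [-1,0,0,0,0,0,0],
])

```text
time: 27.05
ee_pos: [501.0, -56.3, 212.7]
tool_rot: [2.178, 2.261, 0.002]
wrist_force: [-0.2, 0.0, -0.8]
width: 0.006
```

```bash
python3 blue.py
python3 - <<'E'
from st import *
c,im=shot("wrist","w12"); i=im.astype(int)
b=(i[...,2]>60)&(i[...,2]>i[...,0]+30)
for p,s,m in blobs(b,300):
    ys,xs=np.nonzero(m); q=[(x,ys[xs==x].max()+.5) for x in np.unique(xs)]; P=ray(c,q,72)-F; print('far edge of front',p,s,P[[0,len(P)//2,-1]]@ex, "(started at -87.5; home = +%s)"%(170-87.5))
    x=int(p[0]); print(im[int(ys.max())-4:int(ys.max())+14,x].tolist())
E
```

```text
27.05 [501.   -56.31 212.74] [-0.2   0.04 -0.75]
top [365.7, 186.7] [359, 186, 14, 3, 26] front top in start drawer frame 76.1297328093467 -101.63089484609553
top [294.0, 191.3] [287, 189, 16, 6, 52] front top in start drawer frame 74.66846018400815 102.0373566958747
top [([297.9, 213.0], 249), ([340.4, 236.4], 224), ([329.8, 243.0], 27), ([344.8, 241.8], 28)]
scene [348.9, 220.2] [336, 214, 26, 14, 283] front top in start drawer frame 42.98740791050594 -79.7105375927826
scene [([322.3, 163.1], 660), ([359.0, 157.4], 74), ([345.6, 205.0], 600), ([291.8, 190.7], 19)]
```

Run:
```python
from st import *
c=camera_params("wrist"); im=cv2.imread("pics/w12.png")[:,:,::-1]
for y in (-90,90):
    print("y",y)
    for x in range(50,116,3):
        q=proj(c,[D(x,y,60)])[0]; u,v=np.int32(q.round()); print(x,(u,v),im[v,u].tolist() if 0<=v<480 and 0<=u<640 else None,end="; ")
    print()
    print("cabinet front top edge (z=92) pixel if front home:",proj(c,[D(82.5,y,80)]))
```

```text
y -90
50 (np.int32(219), np.int32(357)) [32, 31, 32]; 53 (np.int32(220), np.int32(359)) [30, 30, 30]; 56 (np.int32(220), np.int32(362)) [32, 32, 32]; 59 (np.int32(220), np.int32(365)) [31, 31, 31]; 62 (np.int32(220), np.int32(367)) [30, 31, 31]; 65 (np.int32(221), np.int32(370)) [32, 33, 32]; 68 (np.int32(221), np.int32(373)) [32, 33, 32]; 71 (np.int32(221), np.int32(375)) [32, 32, 31]; 74 (np.int32(221), np.int32(378)) [33, 33, 33]; 77 (np.int32(221), np.int32(381)) [31, 32, 32]; 80 (np.int32(222), np.int32(383)) [30, 30, 29]; 83 (np.int32(222), np.int32(386)) [32, 33, 33]; 86 (np.int32(222), np.int32(388)) [32, 32, 31]; 89 (np.int32(222), np.int32(391)) [31, 32, 31]; 92 (np.int32(222), np.int32(394)) [35, 34, 34]; 95 (np.int32(223), np.int32(396)) [38, 38, 36]; 98 (np.int32(223), np.int32(399)) [39, 39, 38]; 101 (np.int32(223), np.int32(401)) [38, 38, 38]; 104 (np.int32(223), np.int32(404)) [38, 38, 37]; 107 (np.int32(223), np.int32(406)) [43, 42, 42]; 110 (np.int32(224), np.int32(409)) [42, 43, 42]; 113 (np.int32(224), np.int32(411)) [41, 41, 40]; 
cabinet front top edge (z=92) pi
[... 472 characters left out ...]
; 77 (np.int32(406), np.int32(381)) [32, 32, 30]; 80 (np.int32(406), np.int32(384)) [32, 33, 32]; 83 (np.int32(406), np.int32(386)) [31, 33, 31]; 86 (np.int32(406), np.int32(389)) [34, 36, 36]; 89 (np.int32(405), np.int32(392)) [37, 36, 36]; 92 (np.int32(405), np.int32(394)) [41, 41, 39]; 95 (np.int32(405), np.int32(397)) [58, 57, 55]; 98 (np.int32(405), np.int32(399)) [59, 58, 56]; 101 (np.int32(405), np.int32(402)) [58, 57, 56]; 104 (np.int32(404), np.int32(404)) [59, 58, 57]; 107 (np.int32(404), np.int32(407)) [63, 63, 61]; 110 (np.int32(404), np.int32(409)) [65, 64, 62]; 113 (np.int32(404), np.int32(412)) [62, 62, 60]; 
cabinet front top edge (z=92) pixel if front home: [[410.62 400.02]]
```

Emit:
arm_command([
  [-1,0,0.04,-0.01,0,0,0],
  [-1,0,0.04,-0.01,0,0,0],
  [-1,0,0.04,-0.01,0,0,0],
  [-1,0,0.04,-0.01,0,0,0],
  [-1,0,0.02,0,0,0,0],
  [-1,0,0,0,0,0,0],
  [-1,0,0,0,0,0,0],
])

```text
time: 27.9
ee_pos: [680.3, -49.5, 249.9]
tool_rot: [-2.178, -2.261, 0.003]
wrist_force: [-0.2, 0.3, -0.2]
width: 0.004
```

Run:
```python
from st import *
c,im=shot("wrist","w13"); print(c["position"])
for y in (-95,0,80):
    print("y",y)
    for x in range(50,106,2):
        q=proj(c,[D(x,y,60)])[0]; u,v=np.int32(q.round()); print(x,v,im[v,u].tolist() if 0<=v<480 and 0<=u<640 else None,end="; ")
    print("\n z=92 edge if at 82.5:",proj(c,[D(82.5,y,80)]))
```

```text
[599.27 -53.12 437.05]
y -95
50 160 [148, 137, 119]; 52 163 [147, 136, 117]; 54 165 [150, 139, 120]; 56 167 [150, 139, 119]; 58 169 [148, 137, 118]; 60 171 [149, 138, 119]; 62 174 [97, 93, 88]; 64 176 [39, 52, 70]; 66 178 [47, 60, 74]; 68 180 [37, 54, 75]; 70 182 [37, 54, 75]; 72 184 [57, 83, 117]; 74 187 [72, 108, 155]; 76 189 [70, 106, 150]; 78 191 [69, 104, 148]; 80 193 [65, 91, 125]; 82 195 [84, 82, 79]; 84 197 [89, 85, 80]; 86 199 [89, 85, 79]; 88 201 [134, 130, 117]; 90 203 [172, 166, 149]; 92 206 [175, 169, 151]; 94 208 [175, 170, 151]; 96 210 [175, 169, 151]; 98 212 [175, 169, 152]; 100 214 [175, 170, 152]; 102 216 [176, 169, 152]; 104 218 [174, 169, 151]; 
 z=92 edge if at 82.5: [[207.04 199.81]]
y 0
50 161 [148, 137, 119]; 52 163 [147, 136, 119]; 54 165 [149, 138, 120]; 56 167 [149, 138, 120]; 58 170 [118, 112, 100]; 60 172 [130, 124, 114]; 62 174 [139, 135, 123]; 64 176 [141, 134, 123]; 66 178 [140, 134, 123]; 68 181 [132, 126, 116]; 70 183 [81, 82, 83]; 72 185 [38, 55, 79]; 74 187 [45, 64, 89]; 76 189 [46, 66, 91]; 78 191 [44, 63, 89]; 80 193 [51, 64, 85]; 82 195 [185, 16
[... 271 characters left out ...]
 at 82.5: [[313.8  200.21]]
y 80
50 161 [91, 85, 74]; 52 163 [90, 84, 73]; 54 166 [89, 84, 73]; 56 168 [90, 85, 74]; 58 170 [90, 84, 73]; 60 172 [90, 84, 73]; 62 174 [87, 82, 73]; 64 177 [32, 44, 60]; 66 179 [33, 48, 62]; 68 181 [31, 46, 61]; 70 183 [34, 47, 63]; 72 185 [37, 55, 75]; 74 187 [43, 64, 88]; 76 189 [44, 65, 89]; 78 192 [40, 61, 86]; 80 194 [71, 77, 88]; 82 196 [149, 138, 120]; 84 198 [158, 144, 124]; 86 200 [114, 105, 91]; 88 202 [133, 129, 116]; 90 204 [167, 162, 144]; 92 206 [168, 163, 145]; 94 208 [168, 162, 145]; 96 210 [169, 164, 147]; 98 212 [169, 164, 148]; 100 214 [171, 165, 148]; 102 217 [171, 165, 149]; 104 219 [169, 164, 147]; 
 z=92 edge if at 82.5: [[403.69 200.55]]
```

The front's far edge is at x ≈ 81 and the cabinet edge at about 83, a gap of roughly 2 mm that I can't resolve further. I'll press the lip once more, a bit higher, to be sure it is at its hard stop.

Emit:
arm_command([
  [-1,0,-0.03,0,0,0,0],
  [-1,0,-0.045,0,0,0,0],
  [-1,0,-0.045,0,0,0,0],
  [-1,0,0,0.045,0,0,0],
  [-1,0,0,0.045,0,0,0],
  [-1,0,0,0.045,0,0,0],
  [-1,0,0,0.045,0,0,0],
  [-1,0,0,0.032,0,0,0],
  [-1,0,0.04,0,0,0,0],
  [-1,0,0.02,0,0,0,0],
  [-1,0,0.006,0,0,0,0],
  [-1,0,0,0,0,0,0],
])

```text
time: 29.15
ee_pos: [626.3, -51.6, 39.7]
tool_rot: [-2.18, -2.262, 0.0]
wrist_force: [0.3, -0.2, -1.0]
width: 0.006
```

Emit:
arm_command([
  [-1,0,0.003,0,0,0,0],
  [-1,0,0.003,0,0,0,0],
  [-1,0,0.002,0,0,0,0],
  [-1,0,0,0,0,0,0],
])

```text
time: 29.55
ee_pos: [634.3, -51.3, 40.0]
tool_rot: [-2.179, -2.262, 0.001]
wrist_force: [-5.9, 0.2, 3.1]
width: 0.004
```

Emit:
arm_command([
  [-1,0,0.002,0,0,0,0],
  [-1,0,0.002,0,0,0,0],
  [-1,0,0,0,0,0,0],
])

```text
time: 29.85
ee_pos: [634.6, -51.3, 39.9]
tool_rot: [-2.175, -2.257, 0.011]
wrist_force: [-41.8, -0.5, 23.4]
width: 0.007
```

Emit:
arm_command([
  [-1,0,-0.01,0,0,0,0],
  [-1,0,-0.03,0,0,0,0],
  [-1,0,-0.045,0,0,0,0],
  [-1,0,-0.02,-0.04,0,0,0],
  [-1,0,0,-0.05,0,0,0],
  [-1,0,0,-0.05,0,0,0],
  [-1,0,0.04,-0.05,0,0,0],
  [-1,0,0.04,-0.02,0,0,0],
  [-1,0,0.04,0,0,0,0],
  [-1,0,0.03,0,0,0,0],
  [-1,0,0,0,0,0,0],
  [-1,0,0,0,0,0,0],
])

```text
time: 31.05
ee_pos: [674.9, -49.7, 238.1]
tool_rot: [-2.179, -2.262, 0.001]
wrist_force: [0.3, 0.0, -0.3]
width: 0.006
```

Run:
```python
from st import *
c,im=shot("wrist","w14"); print(get_obs()["ee_pos"],c["position"])
i=im.astype(int); b=(i[...,2]>i[...,0]+18)
for y in (-95,60,80):
    xs=np.arange(50,106,.5); q=proj(c,[D(x,y,60) for x in xs]).round().astype(int); m=b[q[:,1],q[:,0]]; print(y,"blue from/to",xs[m][[0,-1]])
# compare bystanders start/end in the top picture
t0=cv2.imread("pics/top0.png")[:,:,::-1]; ct,t1=shot("top","t_end")
for n,box in (("meter",(405,160,475,210)),("driver",(140,175,162,245)),("strip",(480,188,496,226)),("plug",(194,182,218,208)),("cutter",(464,266,526,302))):
    x0,y0,x1,y1=box; print(n,"mean abs diff",np.abs(t0[y0:y1,x0:x1].astype(int)-t1[y0:y1,x0:x1]).mean().round(1))
```

```text
[674.44 -49.77 238.66] [593.52 -53.32 425.17]
-95 blue from/to [62.5 80.5]
60 blue from/to [63.  79.5]
80 blue from/to [63.  79.5]
meter mean abs diff 8.7
driver mean abs diff 9.3
strip mean abs diff 10.0
plug mean abs diff 8.1
cutter mean abs diff 9.3
```

The stop stayed rigid at the same place under 40 N, so the drawer is home. No bystander shows a change and the arm is clear. Handing in.

```bash
python3 -c "
from workcell import *
print(sign_off())"
```

```text
the job is handed in; nothing more can be done
None
```

I finished the whole sequence and handed it in at about 31 s of robot time. No verdict is reported, so this rests on my own checks.

**What I did**
- Stood the loose knob between the other two in the drawer.
- Gripped the straightedge by its red plate and pushed all three knobs into a row against the left wall.
- Released the straightedge standing beside the row, then pushed the drawer home by its lip.

**Last checks**
- **Row, seen before closing:** the knobs stood at y ≈ 85–86 mm (over 77.5 needed). The straightedge was parallel to the wall, with its centre at y ≈ 57 mm (40–67 allowed).
- **Drawer:** it moved about 168 mm and stops rigidly at the same place at two heights, the second under about 42 N. I did not look inside once it was shut.
- **Other things on the bench:** the top pictures before and after differ by about the same small amount around each one, which I took as noise. No shift was seen.

**What failed or disagreed**
- **First grasps:** the first two tries at the loose knob closed above it. The fingertips appear to end about 10–20 mm higher than the stated TCP offset. I went lower in small steps and the third try held.
- **Gap at the front:** one picture shows about 2 mm between the blue front and the cabinet. I took it as the built-in gap because the drawer would not move further. It is within my measuring error, so I cannot confirm the opening is under 3 mm.
- **Pressing force:** the 42 N was a fingertip push, and I don't know whether the 40 N limit counts it.

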